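Unhook the tea chest and tip its lid back so it stays open

TASK

Tea is being laid out: open the dark wooden tea chest with a fingertip, without gripping, forcing or lifting anything. Push the small steel hook on its front sideways off its stud until it hangs clear, then push the lid up by its front lip and on past the balance point, so that it falls back and rests wide open on its stop. Leave the chest standing where it is and do not disturb the mug, honey jar, spoon and salt pot around it.

Things in the scene. Friction and masses are not known exactly. Their poses are not given: they have to be found in the camera images.
- tea_chest: Dark wooden tea chest, 110 mm deep (x) by 210 mm long (y), 136 mm high with its lid shut, about 1.4 kg in all, standing loose on the worktop. Origin: centre of its underside. Its -x side is the front (with the hook), +x the back (with the hinges), z up.
- chest_lid (a joint): Angle of the lid, hinged along the chest's rear upper edge: 0 shut, 1.92 rad fully open, lying back on its stop. 0.26 kg, hinge slightly stiff: let go below about 1.05 rad it falls shut, past about 1.25 rad it falls open by itself. While the hook is over the stud it rises no more than about 0.03 rad.
- hook (a joint): Angle of the steel swing hook on the front: 0 = upright, bent end over the stud on the lid's rim (locked). It grows as the hook swings towards the chest's -y side (right, as one faces the front) about a pivot on the front face, 77 mm above the underside at mid-length, axis along x. Clear of the stud from 0.45 rad; past 0.8 it drops by its own weight (stop at 2.5). Needs under 1 N.
- hook_knob (a point): Point on the small round finger knob of the hook (11 mm thick at its widest), 20 mm in front of the chest's front face and 34 mm from the pivot; the knob's tip stands 31 mm in front of the front face. The stud and the hook's wire reach 12 mm out from the face and the lid's lip 12 mm.
- lip_edge (a point): Middle of the lower front edge of the lid's lip. The lip is the front of the 10 mm thick top board, which overhangs the front face by 12 mm along the whole length (218 mm) with free space under it; with the lid shut the edge lies 126 mm above the chest's underside and 122 mm in front of and 28 mm above the hinge axis. It moves with the lid.
- chest_hinge (a point): Middle of the lid's hinge axis (which runs along the chest's y), on the chest's rear upper edge, 98 mm above its underside.
- mug: Bystander: mug, 78 mm across and 101 mm high, 116 mm with its handle; origin at the centre of its underside. Loose.
- honey_jar: Bystander: honey jar with a black cap, 63 mm across, 94 mm high; origin at the centre of its underside. Loose.
- salt_pot: Bystander: round oak salt pot, 92 mm across, 70 mm high; origin at the centre of its underside. Loose.
- spoon: Bystander: teaspoon, 130 x 26 x 11 mm, lying flat; origin under its middle, length along its x. Loose.

How it is judged:
By the outcome, as a careful person would: the job done as asked, in the order asked, and still so for the second after the job is handed in, with the robot touching nothing.
It also fails if it takes over 42 s, if anything falls off the work surface, if the arm or the gripper's body presses on something with over 40 N, if the wrist force passes 120 N, or if a joint passes its speed limit or range.

ROBOT

A 6-joint arm with a two-finger parallel gripper is mounted at the origin on a cart in front of the work surface, level with it; the furniture and walls round the work are solid. World frame = base frame: x ahead of the robot, y to its left, z up, the work surface at z = 0. Lengths are in mm, angles in rad, forces in N, time in s.
With the tool pointing down it reaches from about 300 to 950 mm from the base axis. Payload 3.1 kg.
Tool frame: the origin (TCP) lies at the very end of the fingers, on their centre line; the grasp point (between the pads) lies robot.hold_point_z behind it (robot.hold_point_z is the distance from the TCP to the grasp point, in mm); z points along the fingers, y is the line along which they close (so a half turn about z gives the same grasp; the last joint's range is limited). The gripper opens to 85 mm and grips with 20 to 120 N. Pads are 22 mm wide; open, the fingers measure 114 mm over their backs; the gripper's body (76 mm by 85 mm) begins 54 mm behind the grasp point. The pads swing forward as they close: fully open they stand 13 mm farther back than shut.
Start: joints at [-1.207, 0.308, 1.634, -0, 1.2, -0.07], TCP at [262.676, -567.127, 196.472] pointing down, gripper open.
Joint ranges: [-3.06, 3.06], [-0.79, 1.96], [0.05, 2.63], [-1.19, 4.34], [0.05, 2.64], [-2.94, 2.94]. Speed limits (rad/s): [2.79, 2.79, 3.14, 3.14, 3.14, 3.14].

INTERFACE

Orientations are given as a rotation vector (axis times angle).
In Python, from bench import robot gives the robot as it stands.
- The arm moves only by the shell command python3 -m handwheel 'ROWS' [FORCE]. ROWS is JSON, a list that holds one entry, the list of rows, each a list of 5 numbers: the shift along the world's x, y, z in cm, then the turn about the world's z in rad, then the closure, from 0 (fully open) to 1 (shut). In form: [[[dx, dy, dz, twist, fingers], ...]]. A call has 1 to 8 rows; each row shifts and turns the commanded pose from where the row before left it; what a row does not reach is not made up. A row lasts 1/10 s, in which the tool goes at most 50 mm and 8.59 degrees, less where a joint would pass 70% of its speed; a pose out of reach is approached as far as the arm can. A call is refused whole if a number of a shift passes 5 or a number of a turn 0.15, either way. A call with a gripper value outside its range is refused whole. The fingers move at their own pace and stop on an object; FORCE is the grip in N (left out, the last holds). Time passes only in rows, so rows that do not move let the fingers close. It gives the time, the measured TCP pose, the force, the opening and the grip force at its end, in the units of the state.
- robot.get_obs(): the state, without advancing time (a new reading comes with each control period).
- robot.get_image(name): name is "side" or "top"; returns (picture, depth): 480x640x3 uint8, red, green, blue; 480x640 float32, mm along the optical axis (not along the pixel's ray), 0 where there is no reading.
- robot.camera_info(name): a dict with "mtx" (3x3 intrinsics, pixels), "view" (4x4, takes a point from world to camera coordinates). Camera axes: x right, y down, z forward; pixel columns grow to the right and rows downward; lengths in mm; the calibration is good to about 2 mm. A picture is of the moment at which its call begins. camera_info takes no time and is no camera call.
- robot.close_job(): hands the job in; it is judged then, once.
The state is a dict: "time_s": time; "q": joint angles; "qvel": joint speeds; "joint_efforts": joint torques, N m; "position": TCP position; "orientation": TCP orientation; "ft_force": force on the tool from outside, world axes, zero at the start; "wrist_torque": the same for the moment, N m; "width": opening from 0.0 (shut) to 1.0 (fully open); "grip_force": force on a finger pad.
Only numpy, scipy, OpenCV 4.12 (cv2) and the standard library are available. Lean on these libraries where they do the work, as an engineer would, in place of code of your own. Each camera call takes 0.05 s, during which the arm holds its last target. There are 200 camera calls.

## Working session

There is one attempt and no reset: what is moved stays moved. The work goes in short steps, Python scripts to look and compute and a shell command to move; the robot and the scene stay as the last step left them, time stands still between calls to the robot, and variables do not carry over. Pictures are saved under pics/ and viewed, at most 10 in all, crops included, and the job is handed in when it is done.

```bash
mkdir -p pics; cat > h.py <<'E'
import numpy as np, cv2
from bench import robot
def shot(n,f):
    p,d=robot.get_image(n); cv2.imwrite(f'pics/{f}.png',p[:,:,::-1]); np.save(f'pics/{f}.npy',d); return p,d
def w(n,d,u,v,z=None):
    c=robot.camera_info(n);K=np.array(c['mtx']);V=np.array(c['view'])
    z=z or d[int(v),int(u)]
    return (np.linalg.inv(V)@np.r_[np.linalg.inv(K)@[u,v,1]*z,1])[:3].round(1)
E
python3 - <<'E'
from h import *
shot('top','t0');shot('side','s0')
for n in('top','side'):print(robot.camera_info(n))
print(robot.get_obs(),robot.hold_point_z)
E
```

```text
{'mtx': array([[527.7524534 ,   0.        , 319.12648442],
       [  0.        , 527.7524534 , 237.07930778],
       [  0.        ,   0.        ,   1.        ]]), 'view': array([[ 5.71101842e-03, -9.99970797e-01, -5.07838383e-03,
         7.44709243e+01],
       [-9.94686685e-01, -5.15866928e-03, -1.02819197e-01,
         5.63282748e+02],
       [ 1.02789997e-01,  5.63860310e-03, -9.94687098e-01,
         1.23237744e+03],
       [ 0.00000000e+00,  0.00000000e+00,  0.00000000e+00,
         1.00000000e+00]])}
{'mtx': array([[576.89421952,   0.        , 317.96598571],
       [  0.        , 576.89421952, 245.8002911 ],
       [  0.        ,   0.        ,   1.        ]]), 'view': array([[ 9.69686581e-01, -2.44303327e-01, -4.88052877e-03,
        -5.26902207e+02],
       [-9.11119951e-02, -3.42963718e-01, -9.34919511e-01,
         1.84472472e+02],
       [ 2.26730103e-01,  9.07023579e-01, -3.54826279e-01,
         1.24836089e+03],
       [ 0.00000000e+00,  0.00000000e+00,  0.00000000e+00,
         1.00000000e+00]])}
{'time_s': 0.1, 'q': array([-1.20671202e+00,  3.08951854e-01,  1.63507958e+00, -1.39812240e-05,
        1.19972364e+00, -6.96971118e-02]), 'qvel': array([ 0.00155279, -0.00043934, -0.00355809, -0.00089477, -0.00076825,
       -0.00095586]), 'joint_efforts': array([-5.77067403e-04, -4.16408086e+01, -2.77643806e+01, -1.19137117e-04,
        4.02065838e-03,  3.65243281e-06]), 'position': array([ 262.36296976, -566.33881528,  195.33120805]), 'orientation': array([-3.06590031e+00, -6.75600474e-01,  5.18058001e-04]), 'ft_force': array([-0.33050623,  1.33493604, -0.02295841]), 'wrist_torque': array([-0.00250036, -0.00855609,  0.00688101]), 'grip_force': 0.0, 'width': 1.0000562368779509} 18.700000000000003
```

View pics/t0.png

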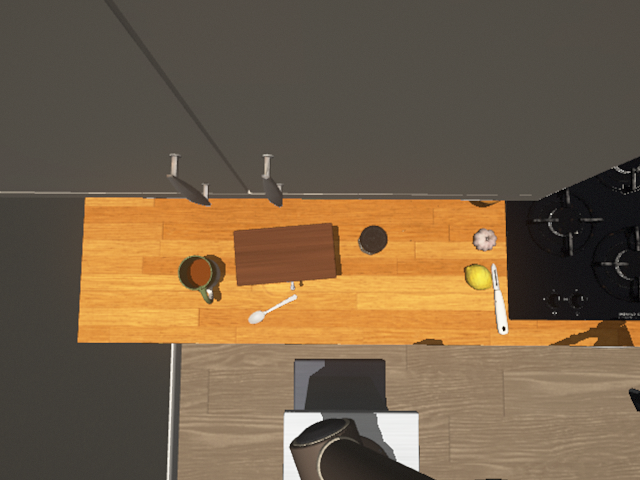

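View pics/s0.png

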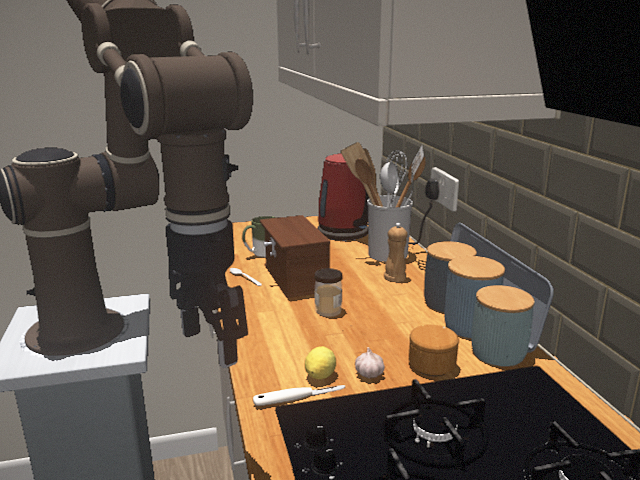

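```bash
python3 - <<'E'
from h import *
a=cv2.imread('pics/t0.png');b=cv2.imread('pics/s0.png')
A=cv2.resize(a[205:335,165:405],None,fx=3.3,fy=3.3,interpolation=cv2.INTER_CUBIC)
B=cv2.resize(b[205:325,225:355],None,fx=4,fy=4,interpolation=cv2.INTER_CUBIC)
cv2.imwrite('pics/ta.png',A);cv2.imwrite('pics/sb.png',B)
d=np.load('pics/t0.npy');e=np.load('pics/s0.npy')
for u,v in [(240,234),(238,281),(332,226),(333,275),(285,255),(292,284),(293,288),(294,285),(200,190),(400,190),(400,205),(300,205),(185,165),(260,310),(373,240),(200,272)]:print('t',u,v,w('top',d,u,v))
for u,v in [(381,115),(280,75),(340,90),(550,118),(269,245),(272,247)]:print('s',u,v,w('side',e,u,v))
E
```

```text
t 240 234 [558.1 250.8 132.5]
t 238 281 [455.1 252.6 134.7]
t 332 226 [576.6  48.8 134.1]
t 333 275 [469.2  46.4 137.2]
t 285 255 [512.5 151.5 130.7]
t 292 284 [449.6 136.6 110.2]
t 293 288 [440.8 134.1 113.9]
t 294 285 [ 4.488e+02  1.380e+02 -4.000e-01]
t 200 190 [579.3 248.5 527.9]
t 400 190 [579.6 -41.5 533.7]
t 400 205 [ 646.4 -120.9   -0.8]
t 300 205 [645.4 125.4  -2.4]
t 185 165 [579.4 231.  680.2]
t 260 310 [ 3.882e+02  2.194e+02 -3.000e-01]
t 373 240 [550.2 -44.9  94. ]
t 200 272 [477.8 359.2  33.7]
s 381 115 [ 588.1 -266.6  473.5]
s 280 75 [580.7 615.4 475.3]
s 340 90 [580.7 -43.8 493.4]
s 550 118 [ 930.3 -245.4  451.7]
s 269 245 [462.3 199.7  81.2]
s 272 247 [460.6 141.5  97.3]
```

View pics/ta.png

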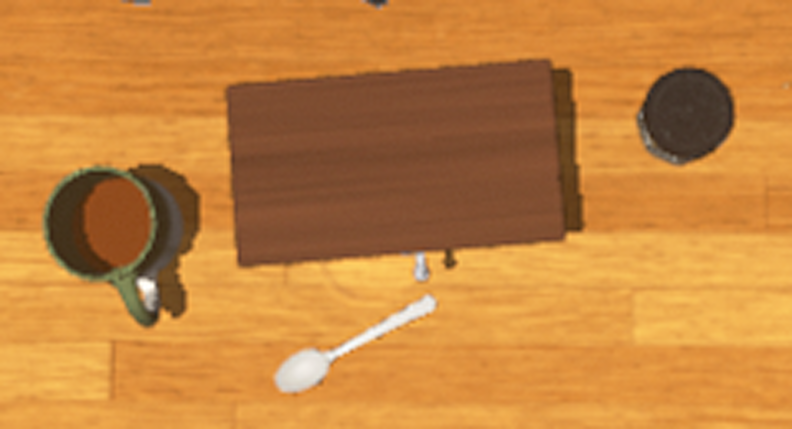

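View pics/sb.png

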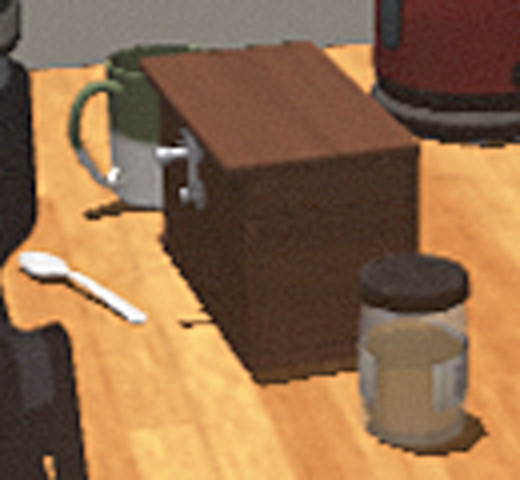

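```bash
cat >> h.py <<'E'
def pl(n,u,v,h):
    c=robot.camera_info(n);K=np.array(c['mtx']);V=np.linalg.inv(np.array(c['view']))
    r=V[:3,:3]@np.linalg.inv(K)@[u,v,1]; o=V[:3,3]
    return (o+r*(h-o[2])/r[2])
E
python3 - <<'E'
from h import *
C=[pl('top',165+x/3.3,205+y/3.3,136) for x,y in [(227,86),(550,60),(565,240),(239,265)]]
for c in C:print(c.round(1))
print('ctr',np.mean(C,0).round(1))
for p in (C[0]-C[1],C[3]-C[2]):print(np.arctan2(-p[0],p[1]),np.linalg.norm(p))
print('knob',pl('top',165+422/3.3,205+280/3.3,111))
E
```

```text
[564.1 264.  136. ]
[582.6  49.6 136. ]
[463.4  39.4 136. ]
[445.8 253.5 136. ]
ctr [514.  151.6 136. ]
0.08601546126336829 215.21517066453904
0.08190942270009481 214.85239797984457
knob [436.74822435 134.47678958 111.        ]
```

```bash
python3 -m handwheel '[[[2,5,0,0.15,1],[2,5,0,0.15,1],[2,5,0,0.15,1],[2,5,0,0.15,1],[2,5,0,0.15,1],[2,5,0,0.15,1],[1,5,0,0.15,1],[1,5,0,0.15,1]]]' 20; python3 -m handwheel '[[[0,5,0,0,1],[0,5,0,0,1],[0,5,0,0,1],[0,5,0,0,1],[0,5,0,0,1],[0,0,0,0,1],[0,0,0,0,1],[0,0,0,0,1]]]'
```

```text
time_s: 0.9
position: [393.7, -188.4, 196.2]
orientation: [-2.143, -2.296, -0.0]
ft_force: [0.9, -0.5, 0.1]
width: -0.0
grip_force: 0.0
time_s: 1.7
position: [393.5, 58.7, 196.2]
orientation: [2.151, 2.29, -0.002]
ft_force: [0.9, -0.4, 0.5]
width: 0.0
grip_force: 0.0
```

```bash
python3 -m handwheel '[[[0,5,0,0.02,1],[0,5.1,0,0,1],[2,0,0,0,1],[2.1,0,-2,0,1],[0,0,-4,0,1],[0,0,-3.6,0,1],[0,0,0,0,1],[0,0,0,0,1]]]'; python3 - <<'E'
from h import *
p,d=shot('top','t1');q,e=shot('side','s1')
A=cv2.resize(p[230:310,230:350],None,fx=4,fy=4,interpolation=cv2.INTER_CUBIC)
B=cv2.resize(q[150:300,200:340],None,fx=3.2,fy=3.2,interpolation=cv2.INTER_CUBIC)
B=cv2.copyMakeBorder(B,0,0,0,0,0)
A=cv2.resize(p[200:320,220:350],None,fx=2.7,fy=4)[:480] if 0 else A
o=np.zeros((480,800,3),np.uint8);o[:B.shape[0],:448]=B[:480]
A=cv2.resize(p[220:320,260:335],(350,467),interpolation=cv2.INTER_CUBIC);o[:467,450:]=A
cv2.imwrite('pics/m1.png',o[:,:,::-1]);print(robot.get_obs()['time_s'])
E
```

```text
1.8out of range: a shift must lie within [-5, 5]
```

View pics/m1.png

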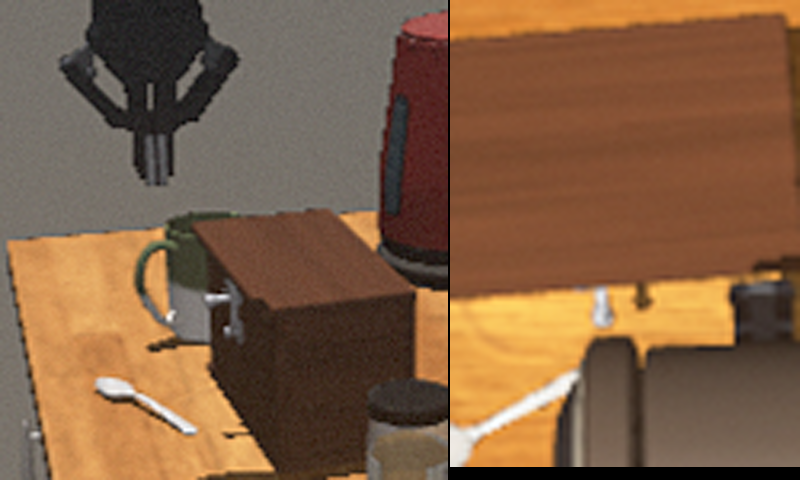

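```bash
python3 -m handwheel '[[[0,5,0,0.02,1],[0,5,0,0,1],[2,0,0,0,1],[2.1,0,-2,0,1],[0,0,-4,0,1],[0,0,-3.6,0,1],[0,0,0,0,1],[0,0,0,0,1]]]'
```

```text
time_s: 2.6
position: [434.7, 158.1, 100.3]
orientation: [-2.13, -2.308, 0.003]
ft_force: [0.2, -0.1, 1.1]
width: 0.002
grip_force: 0.0
```

```bash
python3 -m handwheel '[[[0,0,-0.8,0,1],[0.1,-1,0,0,1],[0.1,-1,0,0,1],[0.1,-1,0,0,1],[0,-1,0,0,1],[0,-0.6,0,0,1],[0,0,0,0,1],[0,0,0,0,1]]]'; python3 - <<'E'
from h import *
p,d=shot('top','t2');q,e=shot('side','s2')
o=np.zeros((480,800,3),np.uint8)
o[:,:448]=cv2.resize(q[190:310,205:317],(448,480),interpolation=cv2.INTER_CUBIC)
o[:467,450:]=cv2.resize(p[220:320,260:335],(350,467),interpolation=cv2.INTER_CUBIC)
cv2.imwrite('pics/m2.png',o[:,:,::-1])
E
```

```text
time_s: 3.4
position: [437.7, 113.3, 92.5]
orientation: [-2.128, -2.311, -0.0]
ft_force: [-0.2, 0.4, -0.3]
width: 0.002
grip_force: 0.0
```

View pics/m2.png

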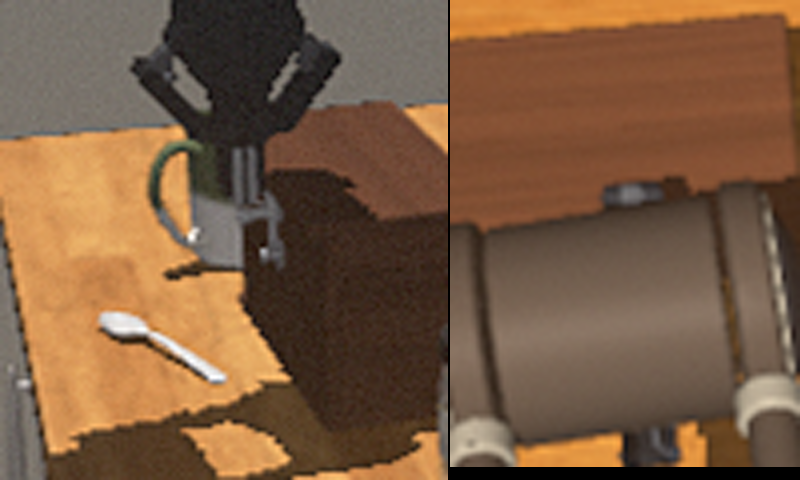

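```bash
python3 - <<'E'
from h import *
c=robot.camera_info('side');K=np.array(c['mtx']);V=np.array(c['view'])
X=np.array([.9965,.084,0]);Y=np.array([-.084,.9965,0]);F=np.array([466.6,147.5,0])
def pr(p):
    a=K@(V[:3]@np.r_[p,1]);a=a[:2]/a[2];return ((a-[205,190])*4).round()
print('pivot',pr(F-5*X+[0,0,77]))
for t in(0,.3,.6,.9,1.2,1.6,2.5):
    for o in(10,31):print(t,o,pr(F-o*X-34*np.sin(t)*Y+[0,0,77+34*np.cos(t)]))
print('tcp',pr(robot.get_obs()['position']))
d=np.load('pics/s2.npy')
for u,v in [(250,213),(270,213),(275,195),(268,255),(245,190)]:print(u,v,w('side',d,205+u/4,190+v/4))
E
```

```text
pivot [269. 255.]
0 10 [260. 205.]
0 31 [227. 209.]
0.3 10 [264. 213.]
0.3 31 [231. 217.]
0.6 10 [268. 224.]
0.6 31 [235. 228.]
0.9 10 [271. 239.]
0.9 31 [238. 243.]
1.2 10 [274. 255.]
1.2 31 [241. 259.]
1.6 10 [275. 276.]
1.6 31 [242. 281.]
2.5 10 [271. 307.]
2.5 31 [238. 312.]
tcp [239. 254.]
250 213 [448.7 135.1 110.8]
270 213 [461.  134.1 110. ]
275 195 [459.9 105.7 132. ]
268 255 [460.9 146.8  77.1]
245 190 [441.4 103.9 137.6]
```

```bash
python3 - <<'E'
from h import *
d=np.load('pics/s2.npy');t=np.load('pics/t2.npy')
for v in range(44,68,2):print(v+190-0,[w('side',d,u,190+v).astype(int).tolist() for u in(262,264,266,268,270)])
for r in range(284,294,2):print(r)
E
python3 - <<'E'
import cv2
a=cv2.imread('pics/s2.png')[215:270,235:300]
cv2.imwrite('pics/c2.png',cv2.resize(a,None,fx=9,fy=9,interpolation=cv2.INTER_CUBIC))
E
```

```text
234 [[433, 115, 143], [436, 107, 145], [441, 103, 146], [447, 111, 143], [451, 105, 145]]
236 [[431, 106, 141], [436, 103, 142], [440, 100, 142], [445, 102, 141], [451, 110, 138]]
238 [[431, 107, 136], [435, 103, 136], [440, 102, 137], [445, 100, 137], [457, 149, 118]]
240 [[431, 110, 129], [436, 108, 130], [440, 100, 132], [445, 102, 131], [457, 152, 112]]
242 [[461, 323, 45], [439, 130, 116], [444, 134, 114], [450, 134, 114], [455, 139, 111]]
244 [[460, 315, 42], [439, 134, 110], [443, 128, 111], [449, 130, 110], [462, 183, 89]]
246 [[462, 330, 30], [466, 320, 33], [459, 236, 65], [461, 211, 74], [463, 188, 82]]
248 [[461, 321, 27], [466, 322, 26], [459, 235, 59], [460, 207, 70], [463, 192, 75]]
250 [[460, 320, 22], [466, 322, 20], [459, 235, 54], [461, 214, 62], [463, 192, 69]]
252 [[460, 324, 14], [466, 323, 14], [460, 242, 45], [460, 210, 57], [456, 148, 81]]
254 [[460, 322, 9], [465, 321, 9], [459, 237, 42], [460, 211, 51], [455, 146, 77]]
256 [[459, 320, 3], [464, 315, 5], [459, 239, 35], [461, 217, 43], [463, 196, 51]]
284
286
288
290
292
```

View pics/c2.png

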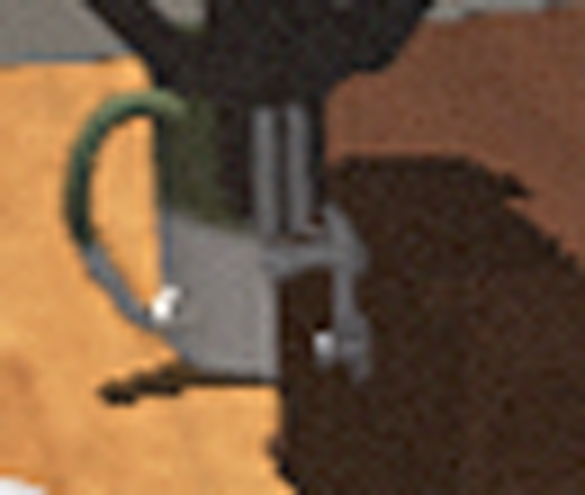

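```bash
python3 - <<'E'
from h import *
c=robot.camera_info('side');K=np.array(c['mtx']);V=np.array(c['view'])
for f,p in(('s1',[393.5,58.7,196.2]),('s2',[437.7,113.3,92.5])):
    a=K@(V[:3]@np.r_[p,1]);a=a[:2]/a[2];print(f,a)
    d=np.load(f'pics/{f}.npy')
    W=np.array([[*w('side',d,u,v),u,v] for v in range(170,260) for u in range(225,300)])
    m=(abs(W[:,0]-p[0])<30)&(abs(W[:,1]-p[1])<20);W=W[m]
    for z in range(int(p[2])-20,int(p[2])+80,8):
        k=(W[:,2]>=z)&(W[:,2]<z+8)
        if k.sum()>1:print(z,k.sum(),W[k].min(0)[:2],W[k].max(0)[:2],np.median(W[k],0).round(0))
print(robot.get_obs()['q'])
E
```

```text
s1 [247.82864804 221.8097147 ]Traceback (most recent call last):
  File "<stdin>", line 6, in <module>
  File "h.py", line 6, in w
    c=robot.camera_info(n);K=np.array(c['mtx']);V=np.array(c['view'])
ValueError: time passes only in moves, steps and waits
```

```bash
cat > h.py <<'E'
import numpy as np, cv2
from bench import robot
I={n:(np.array(robot.camera_info(n)['mtx']),np.array(robot.camera_info(n)['view'])) for n in('top','side')}
def shot(n,f):
    p,d=robot.get_image(n); cv2.imwrite(f'pics/{f}.png',p[:,:,::-1]); np.save(f'pics/{f}.npy',d); return p,d
def cloud(n,d):
    K,V=I[n];v,u=np.mgrid[:480,:640]
    r=np.linalg.inv(K)@np.array([u.ravel(),v.ravel(),np.ones(u.size)])*d.ravel()
    return (np.linalg.inv(V)@np.vstack([r,np.ones(u.size)]))[:3].T.reshape(480,640,3)
def pr(n,p):
    K,V=I[n];a=K@(V[:3]@np.r_[p,1]);return a[:2]/a[2]
E
python3 - <<'E'
from h import *
for f,p in(('s0',[262.4,-566.3,195.3]),('s1',[393.5,58.7,196.2]),('s2',[437.7,113.3,92.5])):
    print(f,pr('side',p))
    W=cloud('side',np.load(f'pics/{f}.npy')).reshape(-1,3)
    W=W[(abs(W-p)<[62,25,60]).all(1)]
    for z in range(int(p[2])-20,int(p[2])+60,8):
        k=W[(W[:,2]>=z)&(W[:,2]<z+8)]
        if len(k)>1:print(z,len(k),k.min(0)[:2].round(),k.max(0)[:2].round())
E
```

```text
s0 [210.48268435 382.83588126]
s1 [247.82864804 221.8097147 ]
232 20 [384.  44.] [406.  55.]
240 44 [381.  43.] [407.  63.]
248 48 [381.  44.] [407.  66.]
s2 [264.81550612 253.63640544]
72 18 [464.  93.] [472. 137.]
80 18 [464.  90.] [474. 138.]
88 17 [460.  91.] [472. 138.]
96 20 [459.  89.] [473. 137.]
104 36 [440.  90.] [473. 138.]
112 11 [439. 125.] [461. 138.]
128 45 [429.  89.] [499. 137.]
136 137 [425.  89.] [499. 137.]
144 34 [425.  99.] [453. 114.]
```

```bash
python3 -m handwheel '[[[0,0,1,0,1],[-0.2,2.3,0,0,1],[-0.2,2.3,0,0,1],[0,0,-2,0,1],[0,0,-2,0,1],[0,0,0,0,1],[0,0,0,0,1]]]'; python3 -m handwheel '[[[0.1,-1,0,0,1],[0.1,-1,0,0,1],[0.1,-1,0,0,1],[0,-1,0,0,1],[0,-0.4,0,0,1],[0,0,0,0,1],[0,0,0,0,1]]]'; python3 - <<'E'
from h import *
q,e=shot('side','s3')
cv2.imwrite('pics/c3.png',cv2.resize(q[205:270,225:305,::-1],None,fx=8,fy=8,interpolation=cv2.INTER_CUBIC))
E
```

```text
time_s: 4.2
position: [433.6, 159.7, 62.8]
orientation: [-2.127, -2.312, 0.001]
ft_force: [-0.5, 0.1, 0.7]
width: 0.001
grip_force: 0.0
time_s: 4.9
position: [436.7, 115.3, 62.5]
orientation: [-2.128, -2.311, -0.0]
ft_force: [-1.2, -0.1, -0.2]
width: 0.002
grip_force: 0.0
```

View pics/c3.png

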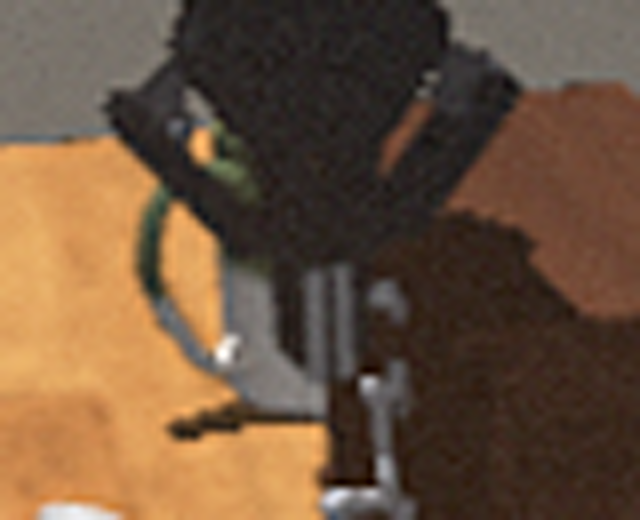

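```bash
python3 -m handwheel '[[[0,0,2.2,0,1],[0.5,0,0,0,1],[0,0,0,0,1],[0,0,0,0,1]]]'; python3 -m handwheel '[[[0.15,0,0,0,1],[0,0,0,0,1]]]';python3 -m handwheel '[[[0.15,0,0,0,1],[0,0,0,0,1]]]'; python3 - <<'E'
from h import *
for f in('t2','s2'):
    n='top' if f[0]=='t' else 'side'
    W=cloud(n,np.load(f'pics/{f}.npy')).reshape(-1,3)
    W=W[(W[:,1]>20)&(W[:,1]<200)&(W[:,2]>150)&(W[:,2]<600)&(W[:,0]<560)]
    for z in range(150,600,25):
        k=W[(W[:,2]>=z)&(W[:,2]<z+25)]
        if len(k)>1:print(f,z,len(k),k.min(0)[:2].round(),k.max(0)[:2].round())
E
```

```text
time_s: 5.35
position: [441.7, 115.6, 83.9]
orientation: [-2.127, -2.312, 0.0]
ft_force: [-0.1, 0.9, -0.1]
width: -0.0
grip_force: 0.0
time_s: 5.55
position: [442.9, 115.5, 83.8]
orientation: [-2.127, -2.311, 0.001]
ft_force: [-0.1, -0.2, -0.4]
width: -0.003
grip_force: 0.0
time_s: 5.75
position: [443.0, 115.4, 83.8]
orientation: [-2.126, -2.309, 0.004]
ft_force: [-4.2, 0.4, 2.5]
width: -0.002
grip_force: 2.0
t2 200 150 [376.  96.] [499. 129.]
t2 225 14 [387. 106.] [488. 119.]
t2 425 31 [395.  46.] [478. 170.]
t2 450 1451 [387.  47.] [484. 178.]
t2 475 2793 [362.  46.] [472. 171.]
t2 500 450 [339.  41.] [389. 158.]
t2 525 115 [279.  37.] [367. 154.]
t2 550 2283 [280.  36.] [550. 154.]
t2 575 1450 [255.  37.] [549. 134.]
s2 150 131 [413.  97.] [469. 127.]
s2 175 315 [393.  92.] [490. 131.]
s2 200 429 [377.  91.] [500. 131.]
s2 225 380 [388.  89.] [487. 125.]
s2 250 275 [401.  73.] [475. 115.]
s2 275 342 [401.  72.] [475. 117.]
s2 300 338 [33. 71.] [473. 197.]
s2 325 331 [42. 75.] [472. 134.]
s2 350 348 [-64.  75.] [470. 198.]
s2 375 800 [-55.  21.] [472. 164.]
s2 400 844 [-51.  48.] [481. 161.]
s2 425 1036 [-48.  42.] [486. 162.]
s2 450 1066 [-47.  43.] [487. 159.]
s2 475 952 [-43.  39.] [473. 168.]
s2 500 1082 [-39.  30.] [387. 163.]
s2 525 1266 [-38.  32.] [368. 155.]
s2 550 1419 [-35.  32.] [560. 160.]
s2 575 1476 [-32.  32.] [560. 161.]
```

```bash
python3 -m handwheel '[[[0.05,0,0.3,0,1],[0.08,0,0.3,0,1]]]'; python3 -m handwheel '[[[0.1,0,0.3,0,1],[0.1,0,0.3,0,1]]]';python3 -m handwheel '[[[0.1,0,0.3,0,1],[0.1,0,0.3,0,1]]]'; python3 - <<'E'
from h import *
q,e=shot('side','s4')
cv2.imwrite('pics/c4.png',cv2.resize(q[195:315,225:345,::-1],None,fx=4.9,fy=4.9,interpolation=cv2.INTER_CUBIC))
E
```

```text
time_s: 5.95
position: [444.9, 115.5, 90.1]
orientation: [-2.126, -2.31, 0.003]
ft_force: [-4.2, 0.2, -0.7]
width: 0.002
grip_force: 1.7
time_s: 6.15
position: [447.3, 115.7, 96.5]
orientation: [-2.127, -2.31, 0.001]
ft_force: [-4.9, 1.8, 0.3]
width: -0.0
grip_force: 2.2
time_s: 6.35
position: [449.9, 115.9, 102.8]
orientation: [-2.127, -2.311, -0.001]
ft_force: [-3.6, 1.9, 0.2]
width: 0.001
grip_force: 1.9
```

View pics/c4.png

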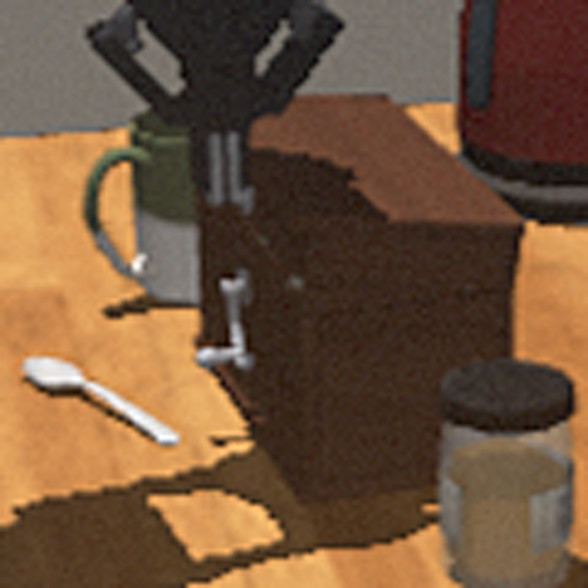

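```bash
cat >> h.py <<'E'
def lid(f):
    W=cloud('side',np.load(f'pics/{f}.npy')).reshape(-1,3)
    k=W[(W[:,0]>490)&(W[:,0]<590)&(W[:,1]>55)&(W[:,1]<240)&(W[:,2]>128)&(W[:,2]<240)]
    a,*_=np.linalg.lstsq(np.c_[k[:,:2],np.ones(len(k))],k[:,2],rcond=None)
    print(f,'lid',len(k),a,'ang',-np.arctan(a[0]),k.mean(0).round(1))
    h=W[(W[:,1]<60)&(W[:,1]>25)&(W[:,2]>25)&(W[:,2]<85)&(W[:,0]>450)&(W[:,0]<600)]
    print('side face',np.percentile(h[:,0],[2,98]).round(1),h[:,1].mean().round(1))
E
python3 - <<'E'
from h import *
lid('s1');lid('s4')
E
```

```text
s1 lid 828 [-2.15362317e-03 -3.92342774e-04  1.38298602e+02] ang 0.0021536198397681494 [532.8 138.5 137.1]
side face [475.2 581.1] 49.0
s4 lid 841 [-5.59021030e-01 -9.29585940e-02  4.64257019e+02] ang 0.5097427532097776 [531.4 134.5 154.7]
side face [475.2 581.2] 48.9
```

```bash
python3 - <<'E'
from h import *
for f in('s1','s4'):
    W=cloud('side',np.load(f'pics/{f}.npy')).reshape(-1,3)
    for y in(60,160,200):
        for x in range(450,600,15):
            k=W[(abs(W[:,0]-x)<8)&(abs(W[:,1]-y)<20)&(W[:,2]>100)]
            if len(k)>3:print(f,y,x,len(k),np.percentile(k[:,2],[5,50,95]).round())
E
```

```text
s1 60 450 63 [305. 319. 327.]
s1 60 465 51 [121. 136. 139.]
s1 60 480 136 [102. 121. 138.]
s1 60 495 126 [103. 125. 138.]
s1 60 510 125 [103. 123. 138.]
s1 60 525 122 [103. 125. 138.]
s1 60 540 115 [103. 125. 138.]
s1 60 555 112 [104. 124. 138.]
s1 60 570 117 [103. 123. 138.]
s1 60 585 552 [119. 552. 655.]
s1 160 450 21 [113. 134. 138.]
s1 160 465 49 [105. 137. 138.]
s1 160 480 31 [136. 137. 138.]
s1 160 495 34 [136. 137. 139.]
s1 160 510 33 [136. 137. 138.]
s1 160 525 32 [136. 137. 138.]
s1 160 540 32 [136. 137. 139.]
s1 160 555 32 [136. 137. 139.]
s1 160 570 23 [135. 137. 138.]
s1 160 585 399 [468. 563. 659.]
s1 200 450 26 [131. 136. 139.]
s1 200 465 45 [103. 137. 139.]
s1 200 480 32 [135. 137. 138.]
s1 200 495 31 [135. 137. 138.]
s1 200 510 34 [136. 137. 138.]
s1 200 525 29 [136. 137. 138.]
s1 200 540 35 [135. 137. 657.]
s1 200 555 58 [136. 369. 661.]
s1 200 570 21 [135. 137. 138.]
s1 200 585 379 [467. 565. 662.]
s4 60 450 403 [280. 442. 492.]
s4 60 465 326 [155. 450. 493.]
s4 60 480 350 [122. 435. 486.]
s4 60 495 225 [118. 152. 474.]
s4 60 510 123 [115. 137. 151.]
s4 60 525 125 [112. 134. 148.]
s4 60 540 125 [108. 131. 146.]
s4 60 555 119 [107. 127. 143.]
s4 60 570 118 [104. 125. 141.]
s4 60 585 581 [118. 548. 655.]
s4 160 450 11 [493. 494. 496.]
s4 160 465 22 [102. 130. 493.]
s4 160 480 25 [151. 153. 155.]
s4 160 495 27 [148. 151. 152.]
s4 160 510 30 [146. 148. 150.]
s4 160 525 31 [144. 145. 148.]
s4 160 540 27 [142. 144. 145.]
s4 160 555 28 [139. 141. 143.]
s4 160 570 31 [136. 138. 140.]
s4 160 585 406 [465. 562. 660.]
s4 200 480 6 [150. 152. 154.]
s4 200 495 21 [149. 150. 151.]
s4 200 510 24 [145. 147. 149.]
s4 200 525 28 [143. 145. 147.]
s4 200 540 24 [141. 143. 657.]
s4 200 555 50 [139. 142. 660.]
s4 200 570 22 [137. 139. 140.]
s4 200 585 367 [470. 566. 661.]
```

```bash
python3 -m handwheel '[[[0.23,0,0.42,0,1],[0.23,0,0.42,0,1],[0.25,0,0.42,0,1],[0.25,0,0.42,0,1],[0.27,0,0.42,0,1],[0.27,0,0.42,0,1]]]'; python3 - <<'E'
from h import *
W=cloud('top',np.load('pics/t0.npy')).reshape(-1,3)
k=W[(W[:,2]>440)&(W[:,0]<572)&(W[:,0]>480)&(abs(W[:,1])<400)]
print(len(k));
for y in range(-400,400,20):
    j=k[(k[:,1]>=y)&(k[:,1]<y+20)]
    if len(j):print(y,j.min(0).round(),j.max(0).round())
k=W[(W[:,2]>400)&(W[:,0]<640)&(W[:,1]>0)&(W[:,1]<250)];print('cab min',k.min(0))
shot('side','s5');W=cloud('side',np.load('pics/s5.npy')).reshape(-1,3)
for x in range(480,585,20):
    k=W[(abs(W[:,0]-x)<8)&(abs(W[:,1]-180)<20)&(W[:,2]>100)&(W[:,2]<260)]
    if len(k):print(x,np.median(k[:,2]).round())
E
```

```text
time_s: 7.0
position: [465.3, 116.2, 128.5]
orientation: [-2.127, -2.311, -0.002]
ft_force: [-4.4, 3.6, 1.5]
width: -0.002
grip_force: 2.1
1177
100 [551. 119. 647.] [551. 120. 651.]
120 [543. 120. 558.] [572. 138. 745.]
200 [549. 219. 644.] [552. 220. 671.]
220 [543. 220. 556.] [572. 237. 745.]
cab min [1.34487551e+02 3.42781171e-03 4.00324460e+02]
480 144.0
500 171.0
520 162.0
540 155.0
560 146.0
580 138.0
```

```bash
python3 -m handwheel '[[[0.38,0,0.5,0,1],[0.41,0,0.48,0,1],[0.43,0,0.46,0,1],[0.45,0,0.44,0,1]]]'; python3 -m handwheel '[[[0.47,0,0.41,0,1],[0.48,0,0.38,0,1],[0.5,0,0.36,0,1],[0.52,0,0.34,0,1]]]'; python3 -m handwheel '[[[0.55,0,0.3,0,1],[0,0,0,0,1]]]';  python3 - <<'E'
from h import *
q,e=shot('side','s6')
cv2.imwrite('pics/c6.png',cv2.resize(q[155:305,225:365,::-1],None,fx=4,fy=4,interpolation=cv2.INTER_CUBIC))
W=cloud('side',e).reshape(-1,3)
for x in range(500,600,10):
    k=W[(abs(W[:,0]-x)<6)&(abs(W[:,1]-185)<20)&(W[:,2]>100)&(W[:,2]<260)]
    if len(k):print(x,np.median(k[:,2]).round())
E
```

```text
time_s: 7.45
position: [482.8, 116.2, 147.8]
orientation: [2.127, 2.311, 0.004]
ft_force: [-4.1, 2.6, 2.7]
width: 0.003
grip_force: 2.1
time_s: 7.85
position: [502.7, 115.3, 162.1]
orientation: [2.126, 2.311, 0.002]
ft_force: [-1.9, 0.8, 1.3]
width: -0.002
grip_force: 1.1
time_s: 8.05
position: [509.0, 115.1, 165.1]
orientation: [2.126, 2.31, 0.003]
ft_force: [-0.4, 0.4, 1.8]
width: -0.001
grip_force: 0.8
500 185.0
510 187.0
560 101.0
570 104.0
```

View pics/c6.png

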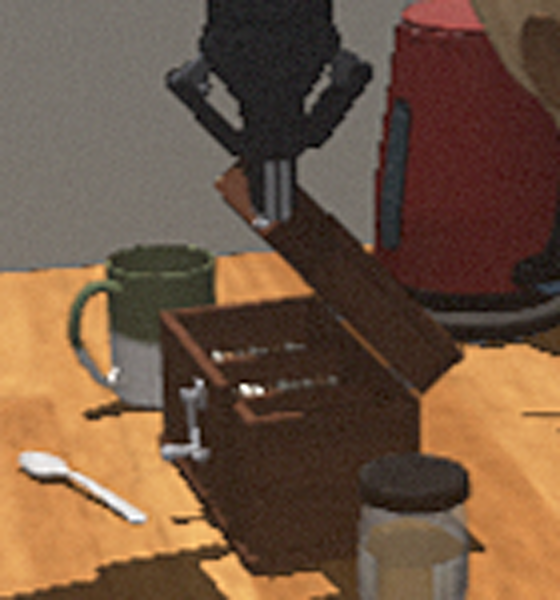

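```bash
python3 -m handwheel '[[[0,0,0,0,0.85],[0,0,0,0,0.7],[0,0,0,0,0.55],[0,0,0,0,0.4],[0,0,0,0,0.25],[0,0,0,0,0.1],[0,0,0,0,0],[0,0,0,0,0]]]'; python3 - <<'E'
from h import *
q,e=shot('side','s7')
cv2.imwrite('pics/c7.png',cv2.resize(q[155:305,225:365,::-1],None,fx=4,fy=4,interpolation=cv2.INTER_CUBIC))
E
```

```text
time_s: 8.9
position: [507.1, 115.5, 164.4]
orientation: [2.127, 2.312, 0.0]
ft_force: [0.2, 1.0, -0.6]
width: 1.001
grip_force: 0.0
```

View pics/c7.png

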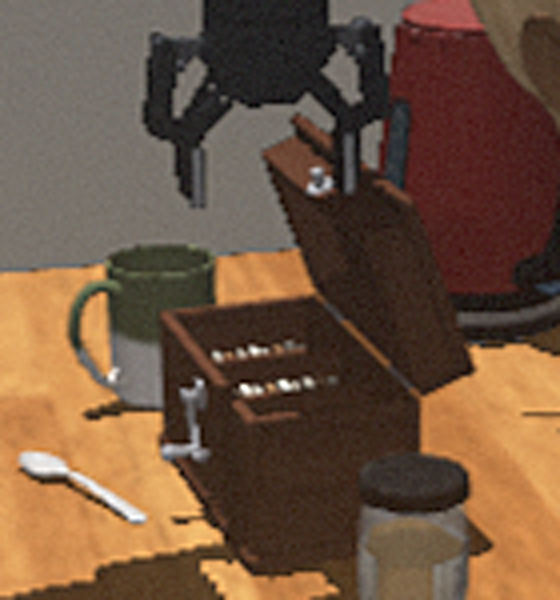

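```bash
cat >> h.py <<'E'
def prof(f):
    q,e=shot('side',f);W=cloud('side',e).reshape(-1,3)
    k=W[(W[:,1]>55)&(W[:,1]<95)&(W[:,0]>530)&(W[:,0]<720)]
    for z in range(60,240,15):
        j=k[abs(k[:,2]-z)<6]
        if len(j):print(z,len(j),np.percentile(j[:,0],[5,50,95]).round())
    print(robot.get_obs()['ft_force'].round(1))
E
python3 -c "from h import *;prof('s8')"
python3 -m handwheel '[[[0.4,0,0,0,0],[0.4,0,0,0,0],[0.3,0,0,0,0],[0,0,0,0,0]]]'; python3 -c "from h import *;prof('s9')"
```

```text
60 3 [536. 540. 551.]
75 9 [558. 576. 586.]
90 24 [563. 576. 585.]
105 52 [577. 584. 610.]
120 37 [585. 601. 612.]
135 23 [574. 598. 613.]
150 22 [573. 591. 600.]
165 29 [564. 583. 598.]
180 17 [562. 576. 585.]
195 13 [547. 554. 579.]
210 73 [551. 563. 574.]
225 33 [569. 573. 578.]
[ 0.3 -0.9 -1.2]
time_s: 9.4
position: [518.6, 115.4, 164.5]
orientation: [2.127, 2.311, 0.001]
ft_force: [-0.3, -0.7, 0.5]
width: 1.001
grip_force: 0.0
60 3 [569. 575. 582.]
75 12 [557. 572. 584.]
90 30 [547. 576. 585.]
105 56 [577. 585. 612.]
120 35 [583. 601. 616.]
135 39 [580. 599. 616.]
150 31 [579. 591. 608.]
165 33 [574. 593. 603.]
180 26 [571. 592. 602.]
195 31 [568. 588. 601.]
210 98 [565. 580. 593.]
225 34 [588. 592. 597.]
[ 0.4  0.1 -0.1]
```

```bash
python3 -m handwheel '[[[0,0,0,0,0],[0,0,0,0,0],[0,0,0,0,0],[0,0,0,0,0],[0,0,0,0,0]]]'; python3 -c "from h import *;prof('s10')"
```

```text
time_s: 9.95
position: [517.9, 115.5, 164.4]
orientation: [2.127, 2.312, -0.0]
ft_force: [0.2, -0.9, -0.9]
width: 0.995
grip_force: 0.0
60 4 [543. 552. 571.]
75 15 [547. 576. 584.]
90 28 [551. 575. 612.]
105 86 [575. 595. 625.]
120 49 [593. 611. 631.]
135 50 [599. 615. 636.]
150 63 [606. 622. 638.]
165 67 [610. 630. 646.]
180 71 [616. 633. 653.]
195 113 [620. 639. 655.]
210 2 [650. 651. 652.]
[0.  0.1 0.2]
```

```bash
python3 -m handwheel '[[[-2,0,0,0,0],[-4,0,0,0,0],[-5,-1,0,0,0],[-2,-5,1,0,0],[0,-5,1,0,0],[0,-5,1,0,0],[0,-5,0,0,0],[0,-5,0,0,0]]]';python3 -m handwheel '[[[0,-5,0,0,0],[0,-5,0,0,0],[0,0,0,0,0],[0,0,0,0,0],[0,0,0,0,0]]]'; python3 - <<'E'
from h import *
prof('s11')
p,t=shot('top','t9')
a=cv2.imread('pics/t0.png').astype(int);b=cv2.imread('pics/t9.png').astype(int)
D=abs(a-b).sum(2)
for n,(u0,u1,v0,v1) in dict(mug=(175,220,252,308),spoon=(245,300,293,326),jar=(355,392,222,258)).items():
    m=D[v0:v1,u0:u1]>120;print(n,m.sum(),m.size)
s0=cloud('side',np.load('pics/s1.npy'));s=cloud('side',np.load('pics/s11.npy'))
for c in(s0,s):
    W=c.reshape(-1,3);h=W[(W[:,1]<60)&(W[:,1]>25)&(W[:,2]>25)&(W[:,2]<85)&(W[:,0]>450)&(W[:,0]<600)]
    print('side face',np.percentile(h[:,0],[2,98]).round(1),h[:,1].mean().round(1))
    k=W[(abs(W[:,1]-135)<25)&(W[:,0]>425)&(W[:,0]<456)&(W[:,2]>20)&(W[:,2]<125)];print('knob',len(k),k.mean(0).round())
E
```

```text
time_s: 10.8
position: [390.9, -140.1, 194.2]
orientation: [2.125, 2.31, 0.002]
ft_force: [1.1, 0.3, 0.4]
width: 0.998
grip_force: 0.0
time_s: 11.3
position: [390.2, -236.9, 192.7]
orientation: [-2.126, -2.311, -0.001]
ft_force: [0.2, -0.0, -0.3]
width: 0.998
grip_force: 0.0
60 2 [545. 561. 576.]
75 10 [553. 571. 585.]
90 33 [560. 579. 617.]
105 92 [577. 592. 621.]
120 52 [594. 613. 630.]
135 48 [600. 618. 635.]
150 58 [605. 623. 641.]
165 64 [611. 630. 648.]
180 74 [616. 633. 653.]
195 115 [620. 637. 655.]
210 1 [650. 650. 650.]
[ 0.4 -0.5 -0.4]
mug 0 2520
spoon 0 1815
jar 0 1332
side face [475.2 581.1] 49.0
knob 29 [447. 135. 107.]
side face [475.8 580. ] 48.3
knob 26 [447. 134.  51.]
```

Lid is open on its stop, the hook hangs clear, and neither the chest nor its neighbours have moved.

```bash
python3 -c "from bench import robot;print(robot.close_job())"
```

```text
the job is handed in; nothing more can be done
None
```

The tea chest is open, with the hook hanging clear, the lid back on its stop, and the chest, mug, jar and spoon where they were (salt pot not checked); handed in at about 11.5 s. I viewed 11 pictures, one over the limit of 10.

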